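# Hang the cheese spade back between its neighbours

### The job

Take the cheese spade off the small drying stand and hang it by its hook on the long rack, in the gap between the skimmer and the fork, blade at the front like theirs. Feel for the notch in the keeper on the rail and let the hook down gently until it is fully home in it, level with its neighbours; don't force it, don't disturb the two hanging tools or the things on the worktop, then let go.

Things in the scene. Friction and masses are not known exactly. Their poses are not given: they have to be found in the camera images.
- spade: Cheese spade to hang up, 207 mm long, about 0.2 kg (+-25%), at first on the drying stand. Flat steel shank 4 x 10 mm. Hook on its back (+x), 10 mm wide along y: bridge 5 mm thick, tip 4 mm thick down to 22 mm below the origin; mouth open downwards, 9 mm wide (x -3 to +6 mm). Origin: underside of the bridge; hung, it lies on the rail's top centre line. z up along the shank.
- spade_handle (a point): Middle of the spade's wooden handle, 42 mm above and 5 mm to -x of the spade's origin. The handle is 14 mm along x (pinch it across x), 16 mm along y and 60 mm tall, its lower end 12 mm above the origin.
- spade_blade (a point): Centre of the spade's square-cornered steel blade, 110 mm below and 5 mm to -x of the spade's origin; the blade is 44 mm wide (y), 50 mm tall, 3 mm thick.
- skimmer: Skimmer, loose, hanging on the rack's left (+y) part. Shank, handle, hook, origin and axes as the spade's; at its lower end a round perforated disc 44 mm across, 88 to 132 mm below the origin.
- fork: Three-pronged fork, loose, hanging on the rack's right (-y) part. Shank, handle, hook, origin and axes as the spade's; at its lower end a fork head 44 mm wide, 86 to 136 mm below the origin.
- rack: Long utensil rack, screwed down: base plate 100 x 280 x 8 mm, two posts 12 mm square at y = +-125 mm, and a flat steel rail between them along its y axis, 6 mm thick (x), 24 mm high, top 170 mm above the worktop. Origin at the centre of its underside on the worktop; its -x side is the front, where blades hang.
- rack_rail (a point): Middle of the rail's top edge, 170 mm up, axes as the rack; skimmer and fork hang 60 mm to +y and -y of it. On the rail between them is a clamped grey keeper: two lands 24 mm long, 8 mm high, thick as the rail, and between them one straight-sided notch 12 mm wide, open down to the rail's top. The notch lies anywhere within 12 mm of this point along y (place not reported).
- stand: Small drying stand, fixed: base plate 90 x 120 x 8 mm, two posts 12 mm square at y = +-45 mm, the same 6 x 24 mm flat rail at the same height (top at 170 mm), plain without a keeper. Origin at the centre of its underside; front is -x.
- pick_pot: Small blue-grey pot of tasting picks, 48 mm across, 79 mm high, loose; bystander. Origin at the centre of its underside.
- cheese_wedge: Wrapped wedge of cheese, 58 x 111 x 44 mm, loose; bystander. Origin at the centre of its underside.
- tape_roll: Roll of tape lying flat, 62 mm across, 19 mm high, loose; bystander. Origin at the centre of its underside.

How it is judged:
By the outcome, as a careful person would: the job done as asked, in the order asked, and still so for the second after the job is handed in, with the robot touching nothing.
It also fails if it takes over 72 s, if anything falls off the work surface, if the arm or the gripper's body presses on something with over 40 N, if the wrist force passes 120 N, or if a joint passes its speed limit or range.

### The arm

A 6-joint arm with a two-finger parallel gripper is mounted at the origin on a cart in front of the work surface, level with it; the furniture and walls round the work are solid. World frame = base frame: x ahead of the robot, y to its left, z up, the work surface at z = 0. Lengths are in mm, angles in degrees, forces in N, time in s.
With the tool pointing down it reaches from about 350 to 850 mm from the base axis. Payload 8.1 kg.
Tool frame: the origin (TCP) lies midway between the tips of the shut fingers; the grasp point (between the pads) lies 19 mm behind it; x points along the fingers, y is the direction in which the jaws open and shut, and the axes are right-handed (so a half turn about x gives the same grasp; the last joint's range is limited). The gripper opens to 85 mm and grips with 20 to 120 N. Pads are 22 mm wide; open, the fingers measure 114 mm over their backs; the gripper's body (76 mm by 85 mm) begins 54 mm behind the grasp point. The pads swing forward as they close: fully open they stand 13 mm farther back than shut.
Start: joints at [65.18, 7.471, 85.268, -0, 87.261, -4.893], TCP at [204.477, 564.087, 231.292] pointing down, gripper open.
Joint ranges: [-169.43, 169.43], [-51.17, 129.36], [1.28, 143.12], [-76.62, 256.62], [0, 156.53], [-152.29, 152.29]. Speed limits (degrees/s): [136.94, 136.94, 159.86, 180, 180, 180].

### API

Orientations are given as [roll, pitch, yaw] about the fixed x, y, z axes, in that order (R = Rz(yaw) Ry(pitch) Rx(roll)).
In Python, from bench import r gives the robot as it stands.
- The arm moves only by the tool move_arm, never from a script. Its argument "deltas" is a list of rows, each a list of 2 entries, a list of its own where there are three numbers: the shift along the tool's x, y, z in mm, then the turn about the tool's x in degrees. A call has 1 to 12 rows; each row is the pose to reach, as a shift and turn from the pose measured when the call began, along the tool's axes at that moment; what a row does not reach only later rows make up. A row lasts 1/8 s, in which the tool goes at most 62.5 mm and 10.7 degrees, less where a joint would pass 70% of its speed; a pose out of reach is approached as far as the arm can. A call with a gripper value outside its range is refused whole. "jaw" is the opening, from -1 (shut) to 1 (fully open), set as the call begins (left out, the last holds). The fingers move at their own pace and stop on an object; "squeeze" is the grip in N (left out, the last holds). Time passes only in rows, so rows that repeat a pose let the fingers close. It gives the time, the measured TCP pose, the force and the opening at its end, in the units of the state.
- r.sense(): the state, without advancing time (a new reading comes with each control period).
- r.snapshot(name): name is "scene" or "side" or "wrist"; returns (picture, depth): 400x640x3 uint8, red, green, blue; 400x640 float32, mm along the optical axis (not along the pixel's ray), 0 where there is no reading.
- r.get_calibration(name): a dict with "fovy" (degrees; the focal length in pixels is half the picture's height over the tangent of half this angle, whatever the lens; pixels are square), "cx", "cy" (the principal point, pixels), "position" and "attitude" of the camera in the world; the wrist camera has in their place "tool_from_camera" (4x4, takes a point from camera to tool coordinates, whose origin is the TCP and whose axes are the tool frame's). Camera axes: x right, y down, z forward; pixel columns grow to the right and rows downward; lengths in mm; the calibration is good to about 2 mm. A picture is of the moment at which its call begins: read the wrist's pose just before it. get_calibration takes no time and is no camera call.
- r.hand_in(): hands the job in, once; it reports no verdict.
The state is a dict: "time": time; "joint_pos": joint angles; "qd": joint speeds; "joint_efforts": joint torques, N m; "tool_pos": TCP position; "tcp_rot": TCP orientation; "ft_force": force on the tool from outside, world axes, zero at the start; "wrist_torque": the same for the moment, N m; "finger_gap": finger opening in mm.
Only numpy, scipy, OpenCV 4.12 (cv2) and the standard library are available. Lean on these libraries where they do the work, as an engineer would, in place of code of your own. Each camera call takes 0.05 s, during which the arm holds its last target. There are 200 camera calls.

## Working session

There is one attempt and no reset: what is moved stays moved. The work goes in short steps, Python scripts to look and compute and a tool call to move; the robot and the scene stay as the last step left them, time stands still between calls to the robot, and variables do not carry over. Pictures are saved under pics/ and viewed, about 8 in all and at most 12, crops included, and the job is handed in when it is done.

Besides the shell and the picture viewer there is one more tool, called as a command line: name --argument value ..., lists and objects as JSON in quotes. move_arm: Moves the arm, as the interface text tells. Its arguments: {"type":"object","properties":{"deltas":{"type":"array","items":{"type":"array"}},"jaw":{"type":"number"},"squeeze":{"type":"number"}},"required":["deltas"]}

```bash
ls; mkdir -p pics; cat > h.py <<'E'
import numpy as np, cv2
from bench import r
from scipy.spatial.transform import Rotation as R
def save(im,n): cv2.imwrite('pics/'+n+'.png',cv2.cvtColor(im,cv2.COLOR_RGB2BGR))
def pose():
    s=r.sense(); T=np.eye(4); T[:3,:3]=R.from_euler('xyz',s['tcp_rot'],degrees=True).as_matrix(); T[:3,3]=s['tool_pos']; return T,s
def cloud(name):
    T,_=pose(); im,d=r.snapshot(name); c=r.get_calibration(name)
    f=200/np.tan(np.radians(c['fovy']/2)); v,u=np.mgrid[:400,:640]
    P=np.stack([(u-c['cx'])/f*d,(v-c['cy'])/f*d,d],-1)
    if name=='wrist':
        M=T@np.array(c['tool_from_camera'])
    else:
        M=np.eye(4); A=np.array(c['attitude'],float)
        M[:3,:3]=A if A.shape==(3,3) else R.from_euler('xyz',A,degrees=True).as_matrix(); M[:3,3]=c['position']
    W=P@M[:3,:3].T+M[:3,3]; W[d<=0]=np.nan
    return im,d,W
E
python3 - <<'E'
from h import *
print(r.sense())
for n in('scene','side','wrist'):
    print(r.get_calibration(n)); im,d,W=cloud(n); save(im,n); np.savez('pics/'+n,im=im,d=d,W=W)
E
```

```text
pics
{'time': 0.0, 'joint_pos': array([ 6.51804912e+01,  7.51342020e+00,  8.53298566e+01, -1.52302023e-04,
        8.72600948e+01, -4.89399858e+00]), 'qd': array([ 0.04936956, -0.0171262 ,  0.01651678, -0.05126717,  0.02716931,
       -0.07924712]), 'joint_efforts': array([-1.02735405e-03, -5.69414163e+01, -5.00540650e+01, -3.13173141e-04,
        1.47663866e-02,  4.52610630e-05]), 'tool_pos': array([204.23984325, 563.59237017, 230.25647909]), 'tcp_rot': array([ -94.80968601,   89.89662836, -114.73518878]), 'ft_force': array([-0.62654981, -0.05052858,  0.26209501]), 'wrist_torque': array([0.02470007, 0.04486754, 0.02855745]), 'finger_gap': 85.40252032811162}
{'fovy': 54.08666108004643, 'cx': 318.4397533474064, 'cy': 206.36445559812628, 'position': array([  98.98683814, -511.41459391,  859.53014794]), 'attitude': array([-136.01222815,   -1.20917096,  -37.4361327 ])}
{'fovy': 48.71369847429225, 'cx': 317.8730520995497, 'cy': 192.34051466710827, 'position': array([ 141.6368726 , -808.71803093,  926.38664183]), 'attitude': array([-130.47278395,    1.25962985,  -26.90677955])}
{'fovy': 68.51852368118556, 'cx': 314.83069642965484, 'cy': 198.55848442694872, 'tool_from_camera': array([[-2.59531064e-04, -2.94742940e-01,  9.55576544e-01,
        -1.43327450e+02],
       [ 9.99999038e-01, -1.37866729e-03, -1.53647175e-04,
        -1.11355674e+00],
       [ 1.36270855e-03,  9.55575585e-01,  2.94743015e-01,
        -7.65395014e+01],
       [ 0.00000000e+00,  0.00000000e+00,  0.00000000e+00,
         1.00000000e+00]])}
```

View pics/scene.png

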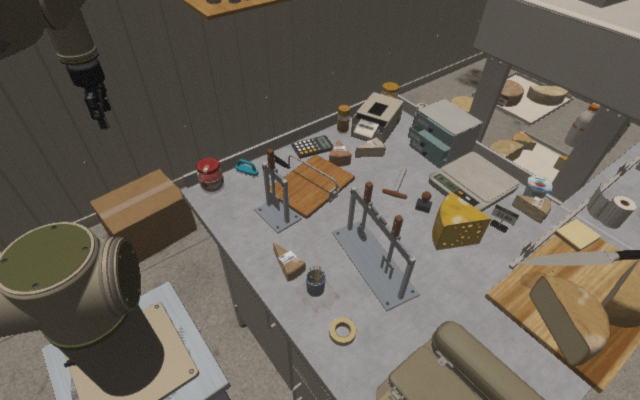

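View pics/side.png

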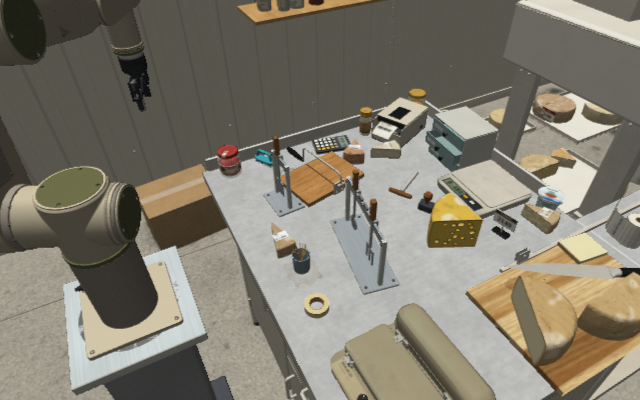

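The scene shows the stand at about (278,195) with the spade's handle at (270,158). The rack is at about (375,245), with the skimmer's handle at (368,190) and the fork's at (397,225). Next I'll measure these from the depth.

```bash
python3 - <<'E'
from h import *
from scipy.ndimage import label
for n in('scene','side'):
    z=np.load('pics/%s.npz'%n); W=z['W']; im=z['im']
    ok=(W[...,2]>145)&(W[...,2]<260)&(W[...,0]>300)&(W[...,0]<900)&(abs(W[...,1])<500)
    l,k=label(ok,np.ones((3,3)))
    for i in range(1,k+1):
        m=l==i
        if m.sum()<30: continue
        p=W[m]; v,u=np.nonzero(m)
        print(n,i,m.sum(),'px',u.min(),u.max(),v.min(),v.max(),'med',np.median(p,0).round(),'min',p.min(0).round(),'max',p.max(0).round())
    hd=ok&(W[...,2]>190)
    l,k=label(hd,np.ones((3,3)))
    for i in range(1,k+1):
        m=l==i
        if m.sum()<15: continue
        p=W[m];print(' hi',m.sum(),p.mean(0).round(1),p.min(0).round(),p.max(0).round(), 'top',p[p[:,2]>np.percentile(p[:,2],85)].mean(0).round(1))
    # base plates
    for nm,(u0,u1,v0,v1) in {'a':(200,450,120,320)}.items():
        tb=W[v0:v1,u0:u1]; q=tb[(tb[...,2]<4)]; print('table z med',np.nanmedian(q[:,2]))
E
python3 - <<'E'
import cv2
for n,b in(('scene',(230,420,140,310)),):
    i=cv2.imread(f'pics/{n}.png')[b[2]:b[3],b[0]:b[1]]
    cv2.imwrite('pics/c1.png',cv2.resize(i,None,fx=3.5,fy=3.5,interpolation=cv2.INTER_CUBIC)[:600,:800])
E
```

```text
scene 1 362 px 262 287 149 188 med [495. 180. 169.] min [486. 129. 145.] max [510. 235. 242.]
scene 2 1091 px 350 415 182 267 med [ 603. -132.  168.] min [ 576. -245.  145.] max [635.  16. 243.]
 hi 121 [491.7 182.1 218.6] [486. 176. 190.] [501. 194. 242.] top [493.2 186.1 239.9]
 hi 138 [610.3 -58.7 219.5] [604. -66. 190.] [619. -47. 242.] top [612.8 -55.7 240.6]
 hi 163 [ 588.8 -175.5  219.7] [ 584. -183.  190.] [ 599. -165.  243.] top [ 591.5 -173.8  241. ]
table z med -2.304136953851298
side 1 280 px 270 288 136 174 med [495. 181. 170.] min [486. 129. 145.] max [509. 232. 244.]
side 2 787 px 345 386 169 249 med [ 603. -134.  171.] min [ 575. -244.  145.] max [635.  13. 244.]
 hi 100 [491.9 182.2 219.1] [486. 175. 191.] [501. 194. 244.] top [493.5 184.5 241.5]
 hi 118 [610.3 -59.1 220.1] [604. -66. 190.] [619. -48. 244.] top [612.3 -56.4 241.4]
 hi 136 [ 589.  -176.5  219.6] [ 583. -182.  190.] [ 597. -165.  243.] top [ 591.  -173.6  241.3]
table z med -1.7226787176447829
```

View pics/c1.png

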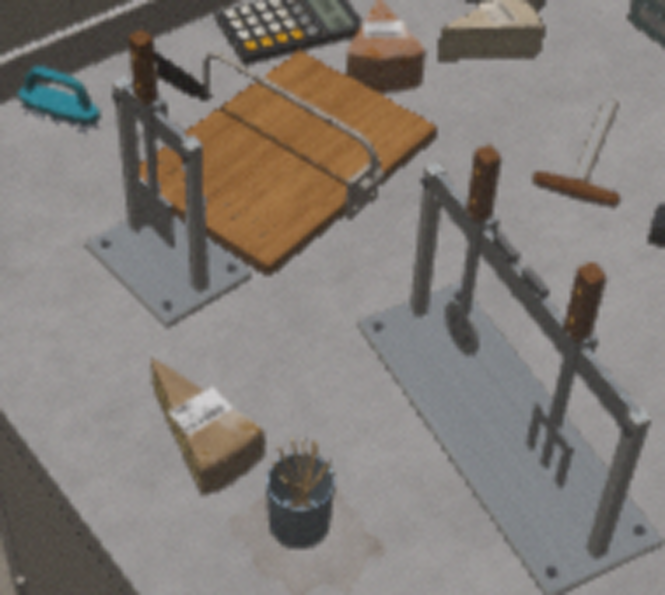

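View pics/wrist.png

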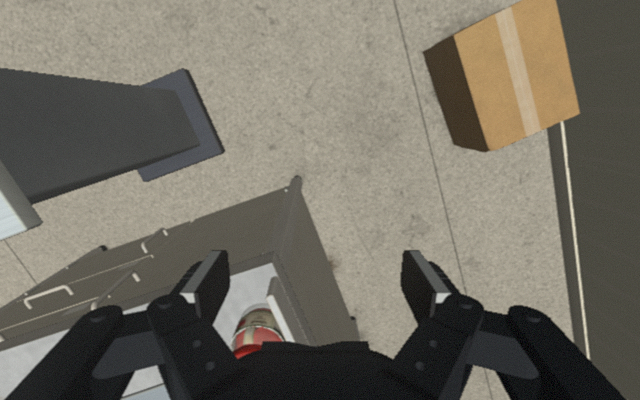

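The crop shows the spade on the stand with its blade at the front. On the rack, the keeper's two lands lie between the skimmer and the fork. Now I'll fit the rails and plan the approach.

```bash
cat >> h.py <<'E'
def plan(p,ang):
    """delta in tool axes to put TCP at p with tool y at world angle ang (deg)"""
    T,s=pose(); Rm=T[:3,:3]
    d=Rm.T@(np.array(p)-T[:3,3]); cur=np.degrees(np.arctan2(Rm[1,1],Rm[0,1]))
    dw=(ang-cur+180)%360-180
    turn=-dw if Rm[2,0]<0 else dw
    print('delta',d.round(1),'turn',round(turn,1),'cur y ang',cur.round(1),'q',s['joint_pos'].round(1),'t',s['time'])
def line(P,dirguess):
    c=np.median(P,0)
    for _ in range(8):
        a=np.polyfit(P[:,1],P[:,0],1); e=P[:,0]-np.polyval(a,P[:,1]); k=abs(e)<3*max(1,np.median(abs(e))); P=P[k]
    return a
E
python3 - <<'E'
from h import *
for n in('scene','side'):
    z=np.load('pics/%s.npz'%n); W=z['W'].reshape(-1,3)
    for nm,(x0,x1,y0,y1) in {'stand':(470,530,120,245),'rack':(560,650,-260,30)}.items():
        b=(W[:,0]>x0)&(W[:,0]<x1)&(W[:,1]>y0)&(W[:,1]<y1)
        P=W[b&(W[:,2]>167)&(W[:,2]<172)]
        a=line(P,0); print(n,nm,len(P),'yaw',-np.degrees(np.arctan(a[0])).round(2),'x at mid',np.polyval(a,{'stand':182,'rack':-115}[nm]).round(1), 'y range',P[:,1].min().round(),P[:,1].max().round())
        # base plate
        Q=W[(W[:,2]>3)&(W[:,2]<11)&(abs(W[:,0]-(495 if nm=='stand' else 606))<85)&(W[:,1]>y0-30)&(W[:,1]<y1+40)]
        rect=cv2.minAreaRect(Q[:,:2].astype(np.float32)); print('  base',rect)
    for nm,(x0,x1,y0,y1) in {'pot':(380,480,-30,60),'wedge':(380,500,30,140)}.items(): pass
T,s=pose(); print(T.round(2))
plan([495,150,330],-10); plan([495,150,330],170)
E
```

```text
scene stand 60 yaw 2.61 x at mid 498.7 y range 130.0 232.0
  base ((510.9320373535156, 171.2032012939453), (132.1461944580078, 144.7405242919922), 84.09990692138672)
scene rack 190 yaw -10.26 x at mid 607.1 y range -244.0 14.0
  base ((615.4681396484375, -97.03211975097656), (324.8363037109375, 146.17808532714844), 87.0113525390625)
side stand 49 yaw 4.13 x at mid 497.8 y range 129.0 232.0
  base ((478.1372985839844, 180.97161865234375), (138.27362060546875, 214.71495056152344), 21.945877075195312)
side rack 138 yaw -10.17 x at mid 606.1 y range -243.0 13.0
  base ((603.7230224609375, -109.80169677734375), (165.31097412109375, 352.9346923828125), 1.5365062952041626)
[[-0.0000e+00  3.4000e-01  9.4000e-01  2.0432e+02]
 [-0.0000e+00  9.4000e-01 -3.4000e-01  5.6369e+02]
 [-1.0000e+00 -0.0000e+00 -0.0000e+00  2.3048e+02]
 [ 0.0000e+00  0.0000e+00  0.0000e+00  1.0000e+00]]
delta [ -99.2 -290.   414.3] turn 80.1 cur y ang 70.1 q [65.2  7.5 85.3 -0.  87.3 -4.9] t 0.15
delta [ -99.2 -290.   414.3] turn -99.9 cur y ang 70.1 q [65.2  7.5 85.3 -0.  87.3 -4.9] t 0.15
```

```bash
python3 -c "
from h import *
plan([495,187,340],3)"
```

```text
delta [-109.2 -255.2  401.7] turn 67.1 cur y ang 70.1 q [65.2  7.5 85.3 -0.  87.3 -4.9] t 0.15
```

move_arm --deltas '[[[-40,-20,20],5],[[-80,-50,65],14],[[-109,-75,115],23],[[-109,-105,165],32],[[-109,-135,215],41],[[-109,-165,265],50],[[-109,-195,310],58],[[-109,-230,360],64],[[-109,-255,401],67],[[-109,-255,402],67],[[-109,-255,402],67],[[-109,-255,402],67]]' --jaw 1

```text
time: 1.65
tool_pos: [494.8, 188.1, 339.8]
tcp_rot: [-40.7, 89.9, -127.6]
ft_force: [-0.6, 0.5, -0.2]
finger_gap: 85.2
```

```bash
python3 - <<'E'
from h import *
im,d,W=cloud('wrist'); save(im,'w1'); np.savez('pics/w1',im=im,d=d,W=W)
print(r.sense()['tool_pos'],r.sense()['tcp_rot'])
w=W.reshape(-1,3)
b=(abs(w[:,0]-495)<40)&(abs(w[:,1]-182)<75)
def f(m,nm): 
    p=w[m]; print(nm,len(p),p.min(0).round(1),p.max(0).round(1),np.median(p,0).round(1))
h=b&(w[:,2]>235)&(w[:,2]<250); f(h,'handle top'); print(cv2.minAreaRect(w[h][:,:2].astype(np.float32)))
for z0,z1 in((166,174),(174,180)):
    f(b&(w[:,2]>z0)&(w[:,2]<z1),(z0,z1))
P=w[b&(w[:,2]>167)&(w[:,2]<173)]; a=line(P,0); print('yaw',-np.degrees(np.arctan(a[0])),np.polyval(a,187))
plan([495,187,225],3)
E
```

```text
[494.75625176 188.18668008 339.86951638] [ -32.39097196   89.92922511 -119.19977482]
handle top 289 [484.9 181.  235.3] [498.6 196.3 244.6] [491.7 189.7 242.2]
((491.7394714355469, 188.76136779785156), (13.084880828857422, 15.211599349975586), 3.068579912185669)
(166, 174) 460 [488.6 133.2 166. ] [505.8 234.7 172.3] [496.4 206.2 170.5]
(174, 180) 70 [497.1 183.5 174.2] [506.2 193.7 177.2] [502.7 189.  175.7]
yaw 2.3672517552925374 496.67542444315075
delta [114.9   0.3   1.1] turn 0.2 cur y ang 3.2 q [15.3 -4.6 86.3 -0.1 98.3 12.1] t 1.7
```

View pics/w1.png

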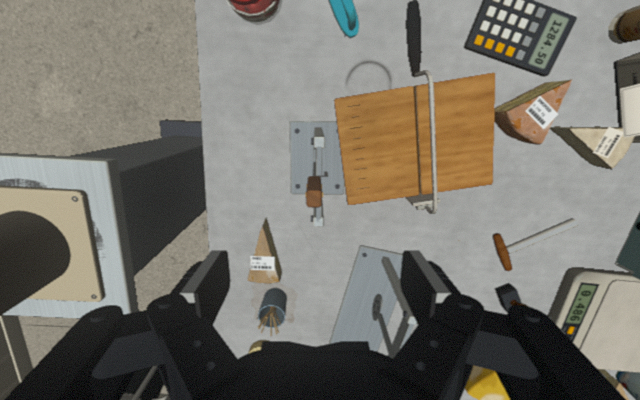

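Handle top is centred at (491.7, 188.8), z 242, measuring 13×15 mm, yaw about 3°. That agrees with the given sizes. The picture shows the spade handle at (314,190) between the posts. Descending to a TCP height of 195.

move_arm --deltas '[[[40,-3,-0.5],0],[[85,-3,-0.5],0],[[120,-3,-0.5],0],[[140,-3,-0.5],0],[[145,-3,-0.5],0],[[145,-3,-0.5],0]]'

```text
time: 2.45
tool_pos: [492.1, 188.7, 196.0]
tcp_rot: [43.8, 89.9, -43.0]
ft_force: [0.2, 0.4, -0.0]
finger_gap: 85.2
```

```bash
python3 - <<'E'
from h import *
im,d,W=cloud('wrist'); save(im,'w2'); np.savez('pics/w2',im=im,d=d,W=W)
s=r.sense();print(s['tool_pos'],s['ft_force'])
w=W.reshape(-1,3)
h=(abs(w[:,0]-492)<20)&(abs(w[:,1]-188)<20)&(w[:,2]>200)&(w[:,2]<250); p=w[h]
print(len(p),p.min(0),p.max(0),cv2.minAreaRect(p[p[:,2]>236][:,:2].astype(np.float32)))
plan([491.7,188.8,195],3)
E
```

```text
[492.48134869 188.7603529  196.4871928 ] [-0.89820246 -0.26008105  0.62912703]
2584 [483.74390203 180.15963681 200.10392951] [499.66230542 196.99595411 243.96095259] ((491.69921875, 188.4046630859375), (14.044560432434082, 16.691801071166992), 1.8128215074539185)
delta [ 1.5 -0.8 -0.1] turn 0.2 cur y ang 3.2 q [15.4 -2.8 99.5 -0.1 83.2 12.2] t 2.5
```

move_arm --deltas '[[[1,-0.7,0],0.7],[[1,-0.7,0],0.7],[[1,-0.7,0],0.7],[[1,-0.7,0],0.7],[[1,-0.7,0],0.7],[[1,-0.7,0],0.7],[[1,-0.7,0],0.7],[[1,-0.7,0],0.7]]' --jaw -1 --squeeze 60

```text
time: 3.5
tool_pos: [492.1, 188.8, 195.8]
tcp_rot: [81.1, 89.9, -6.4]
ft_force: [2.6, -0.7, 3.6]
finger_gap: 13.3
```

move_arm --deltas '[[[-8,0,0],0],[[-20,0,0],0],[[-35,0,0],0],[[-60,0,0],0],[[-95,0,0],0],[[-120,0,0],0],[[-120,0,0],0],[[-120,0,0],0]]'

```text
time: 4.5
tool_pos: [491.7, 188.7, 315.0]
tcp_rot: [72.2, 89.9, -15.3]
ft_force: [0.2, -0.6, -2.0]
finger_gap: 13.3
```

```bash
python3 - <<'E'
from h import *
s=r.sense();print(s['tool_pos'],s['ft_force'],s['wrist_torque'],s['finger_gap'])
for n in('wrist','scene','side'):
    im,d,W=cloud(n); save(im,'l_'+n); np.savez('pics/l_'+n,im=im,d=d,W=W)
    w=W.reshape(-1,3); T,_=pose(); q=(w-T[:3,3])@T[:3,:3]  # tool coords
    # blade: expected ~ tool x +25+110=135 ; shank; handle
    for nm,(a,b) in {'handle':(-45,-12),'shank':(30,100),'blade':(112,160),'hook':(18,50)}.items():
        m=(q[:,0]>a)&(q[:,0]<b)&(abs(q[:,1])<25)&(abs(q[:,2])<35)
        p=q[m]
        if len(p)>5: print(n,nm,len(p),'med',np.median(p,0).round(1),'lo',np.percentile(p,2,axis=0).round(1),'hi',np.percentile(p,98,axis=0).round(1))
for g in((540,-105,270),(575,-110,270)): plan([*g],-10.2)
z=np.load('pics/scene.npz');w=z['W'].reshape(-1,3)
for nm,(x0,x1,y0,y1) in {'front of rack':(380,530,-160,140)}.items():
    m=(w[:,0]>x0)&(w[:,0]<x1)&(w[:,1]>y0)&(w[:,1]<y1)&(w[:,2]>20);p=w[m];print(nm,p.min(0),p.max(0)); m=p[:,2]>60;print(p[m].min(0),p[m].max(0))
E
```

```text
[491.68675262 188.71905978 314.99358028] [ 0.15738871 -0.64598999 -2.03830316] [0.01255065 0.00474014 0.01282653] 13.291842463486745
wrist handle 3442 med [-31.2  -1.5  -7.3] lo [-44.7 -21.  -11.9] hi [-12.8  18.    5. ]
wrist shank 235 med [45.8 -0.5 -4.3] lo [30.7 -2.9 -4.7] hi [95.  13.4  0.9]
wrist blade 472 med [143.9   4.7  -5.9] lo [121.2  -1.2 -34.7] hi [155.1   7.9  32.9]
wrist hook 387 med [23.6  7.7 -4.2] lo [18.6 -3.2 -4.8] hi [46.7 13.3  0.4]
scene handle 207 med [-28.7  -2.2   9.9] lo [-44.7 -20.4  -4. ] hi [-13.2  19.4  14.7]
scene shank 95 med [53.9  0.4  4.8] lo [31.7 -1.8 -3. ] hi [95.8 15.   8.8]
scene blade 171 med [143.3   0.6   6.4] lo [113.1  -1.4 -33. ] hi [159.4   8.1  33. ]
scene hook 79 med [33.8  4.2  5.6] lo [19.8 -1.8 -2.8] hi [49.4 15.4  8.7]
side handle 179 med [-27.7  -2.6   9.6] lo [-44.6 -21.4  -3.3] hi [-12.6  18.7  15.2]
side shank 72 med [53.5 -0.3  4.3] lo [31.  -2.6 -3. ] hi [97.7 13.8  9.8]
side blade 114 med [ 1.412e+02 -1.000e-01  8.200e+00] lo [113.   -2.  -32.7] hi [159.1   8.2  32.1]
side hook 60 med [31.9  4.6  4.5] lo [19.3 -2.4 -3.4] hi [47.8 14.8  9.9]
delta [ 44.6  35.8 295.4] turn 12.7 cur y ang 2.5 q [15.5 -5.1 89.5 -0.1 95.7 13. ] t 4.65
delta [ 44.6  70.5 301.9] turn 12.7 cur y ang 2.5 q [15.5 -5.1 89.5 -0.1 95.7 13. ] t 4.65
front of rack [ 388.66812134 -113.89114687   20.12080793] [508.64021946 139.85447603 170.51371289]
[ 415.55811416 -107.79919598   60.01225161] [507.71254252 139.85447603 170.51371289]
```

Grip is good: the spade hangs straight in the jaws, with the handle centred, the hook at tool y of about +5 to 15, and the blade at about x 136. I'll lift higher to clear the stand post, then carry it to a staging point in front of the rack.

move_arm --deltas '[[[-20,0,0],0],[[-45,-2,10],0],[[-50,-2,40],2],[[-50,2,80],4],[[-45,8,125],6],[[-35,18,170],8],[[-20,30,215],10],[[-5,43,255],12],[[8,54,285],12.7],[[15,58,297],12.7],[[15,58,297],12.7],[[15,58,297],12.7]]'

```text
time: 6.15
tool_pos: [562.4, -104.6, 300.6]
tcp_rot: [71.6, 89.9, -28.6]
ft_force: [0.0, 0.0, -1.0]
finger_gap: 13.0
```

```bash
python3 - <<'E'
from h import *
s=r.sense();print(s['tool_pos'],s['ft_force'],s['wrist_torque'],s['finger_gap'])
im,d,W=cloud('wrist'); save(im,'s1'); np.savez('pics/s1',im=im,d=d,W=W)
w=W.reshape(-1,3); b=(w[:,0]>560)&(w[:,0]<650)&(w[:,1]>-260)&(w[:,1]<30)
P=w[b&(w[:,2]>166)&(w[:,2]<174)]; a=line(P,0); print(len(P),'yaw',-np.degrees(np.arctan(a[0])),'x@-115',np.polyval(a,-115))
P=w[b&(w[:,2]>174.5)&(w[:,2]<182)]; print('lands',len(P),P.min(0),P.max(0))
yaw=-10.2; c,sn=np.cos(np.radians(yaw)),np.sin(np.radians(yaw))
L=(P[:,:2]-[606.5,-115])@np.array([[c,-sn],[sn,c]])
print('rack frame hist y', np.histogram(L[:,1],np.arange(-70,72,2)))
print('lands x',np.percentile(L[abs(L[:,1])<40][:,0],[2,50,98]))
E
```

```text
[ 562.43683928 -104.62289627  300.63941647] [ 0.03680213  0.02180226 -0.97301842] [0.01314544 0.03757182 0.00801586] 12.959090767903648
1136 yaw -10.489491901150721 x@-115 604.5153821425212
lands 456 [ 563.95216545 -178.09653769  174.55314997] [615.33178662 -71.31183726 180.96946101]
rack frame hist y (array([ 0,  0,  0,  6,  5, 14, 12, 23, 20,  0,  0,  0,  0,  0,  0,  0,  0,
        0,  0,  0,  0,  0,  0,  0,  0,  0,  1, 14, 13, 15, 14, 14, 15, 15,
       14, 14, 15, 15, 18,  1,  0,  0,  0,  0,  0, 14, 19, 16, 18, 16, 18,
       15, 14, 20, 15, 14, 19,  0,  0,  0,  0,  0,  0,  0,  0,  0,  0,  0,
        0,  0]), array([-70, -68, -66, -64, -62, -60, -58, -56, -54, -52, -50, -48, -46,
       -44, -42, -40, -38, -36, -34, -32, -30, -28, -26, -24, -22, -20,
       -18, -16, -14, -12, -10,  -8,  -6,  -4,  -2,   0,   2,   4,   6,
         8,  10,  12,  14,  16,  18,  20,  22,  24,  26,  28,  30,  32,
        34,  36,  38,  40,  42,  44,  46,  48,  50,  52,  54,  56,  58,
        60,  62,  64,  66,  68,  70]))
lands x [-4.33116815 -1.49905281  1.72756953]
```

View pics/s1.png

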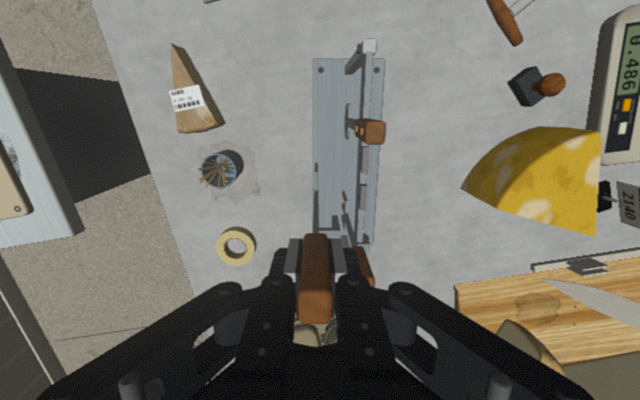

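The picture shows the keeper lands along the rail at about (365,160) and (362,195), with the notch between them at about (364,181), nearer the skimmer. In the rack frame the notch is at y ≈ 14. I'll refine that before going in.

```bash
cat >> h.py <<'E'
M=np.array([606.3,-115.]); YAW=-10.3
c_,s_=np.cos(np.radians(YAW)),np.sin(np.radians(YAW)); RX=np.array([c_,s_]); RY=np.array([-s_,c_])
def rk(p): q=np.asarray(p)[...,:2]-M; return np.stack([q@RX,q@RY,np.asarray(p)[...,2]],-1)
def wr(x,y,z): return [*(M+x*RX+y*RY),z]
E
python3 - <<'E'
from h import *
for n in('s1','l_scene','l_side'):
    w=rk(np.load(f'pics/{n}.npz')['W'].reshape(-1,3)); w=w[np.isfinite(w[:,0])]
    p=w[(abs(w[:,0])<8)&(abs(w[:,1])<46)&(w[:,2]>175)&(w[:,2]<183)]
    y=np.sort(p[:,1]); g=np.diff(y); k=np.argsort(g)[-1]; print(n,len(y),'gap',y[k].round(2),y[k+1].round(2),'c',(y[k]+y[k+1])/2,'ends',y[0].round(1),y[-1].round(1),'x',np.median(p[:,0]).round(2), 'z',np.percentile(p[:,2],90))
    q=w[(abs(w[:,0])<6)&(abs(w[:,1])<115)&(w[:,2]>168)&(w[:,2]<173)]; print('  rail x by y',np.polyfit(q[:,1],q[:,0],1).round(4))
    for sg in(1,-1):
        h=w[(abs(w[:,0]+5)<15)&(abs(w[:,1]-sg*60)<15)&(w[:,2]>239)&(w[:,2]<248)]
        if len(h)>5: print('  handle',sg,h.min(0).round(1),h.max(0).round(1))
plan(wr(-35,14.3,240),YAW)
E
```

```text
s1 365 gap 8.06 20.28 c 14.170008993193942 ends -16.2 43.8 x -1.32 z 179.54993152251404
  rail x by y [ 0.0021 -1.4023]
  handle 1 [-13.1  53.1 239.1] [  1.2  68.5 244.6]
  handle -1 [ -7.4 -58.2 239.3] [  0.8 -50.4 243.7]
l_scene 42 gap 6.1 18.77 c 12.434877209798753 ends -16.9 41.3 x 1.26 z 178.19185324781517
  rail x by y [-0.0024  0.9044]
  handle 1 [-10.2  51.4 239.1] [  1.6  66.  241.9]
  handle -1 [-11.6 -69.1 239.4] [  1.6 -54.4 243.2]
l_side 36 gap 5.09 17.58 c 11.33556775802023 ends -17.3 42.1 x 0.76 z 179.02941817618904
  rail x by y [-0.0021 -0.3549]
  handle 1 [-11.3  49.4 239.2] [  1.6  67.5 243.3]
  handle -1 [-11.9 -67.3 239.1] [  2.4 -52.2 244.3]
delta [ 60.8   9.9 -11.8] turn 0.2 cur y ang -10.1 q [-15.6   2.   83.9  -0.   94.   -5.5] t 6.2
```

move_arm --deltas '[[[0,5,-6],0],[[0,10,-12],0.2],[[20,10,-12],0.2],[[45,10,-12],0.2],[[58,10,-12],0.2],[[61,10,-12],0.2],[[61,10,-12],0.2]]'

```text
time: 7.08
tool_pos: [574.7, -94.6, 240.1]
tcp_rot: [72.8, 89.9, -27.5]
ft_force: [-0.4, -0.1, -1.4]
finger_gap: 13.4
```

```bash
python3 - <<'E'
from h import *
s=r.sense();print(rk(s['tool_pos']),s['ft_force'],s['wrist_torque'],s['finger_gap'])
im,d,W=cloud('wrist'); save(im,'s2'); np.savez('pics/s2',im=im,d=d,W=W)
w=rk(W.reshape(-1,3)); w=w[np.isfinite(w[:,0])]
p=w[(abs(w[:,0])<8)&(abs(w[:,1]-14)<32)&(w[:,2]>175)&(w[:,2]<183)]
y=np.sort(p[:,1]); g=np.diff(y); k=np.argsort(g)[-1]; print(len(y),'gap',y[k],y[k+1],(y[k]+y[k+1])/2,'ends',y[0],y[-1],'x',np.percentile(p[:,0],[2,50,98]),'z',np.percentile(p[:,2],90))
T=rk(s['tool_pos'])
for nm,(z0,z1,x0,x1) in {'hook':(T[2]-50,T[2]-18,5,20),'shank':(T[2]-60,T[2]-18,-8,4),'handle':(T[2]+32,T[2]+60,-12,12)}.items():
    q=w[(w[:,2]>z0)&(w[:,2]<z1)&(w[:,0]-T[0]>x0)&(w[:,0]-T[0]<x1)&(abs(w[:,1]-T[1])<14)]-T
    print(nm,len(q),np.percentile(q,[1,50,99],axis=0).round(1).tolist())
plan(wr(-6.5,14.3,240),YAW)
E
```

```text
[-34.7633235   14.37395445 240.07262378] [-0.39471292 -0.07009379 -1.41091238] [-0.01801901  0.02482866  0.01737317] 13.419509908127013
499 gap 8.130007654751472 19.5554700489949 13.842738851873186 ends -16.41608566156622 42.03413034581217 x [-3.96852987 -1.32907871  1.92704982] z 179.50532710854839
hook 227 [[5.2, -3.1, -46.9], [10.5, 3.5, -22.5], [13.6, 4.4, -19.2]]
shank 175 [[-3.3, 2.7, -59.2], [-0.8, 3.8, -30.9], [4.0, 4.4, -18.3]]
handle 3249 [[-11.6, -10.0, 32.4], [-0.4, 5.9, 45.8], [11.7, 12.0, 58.7]]
delta [ 0.8 28.   0.1] turn -0.0 cur y ang -10.3 q [-14.4   4.4  87.6  -0.   87.8  -4. ] t 7.125
```

View pics/s2.png

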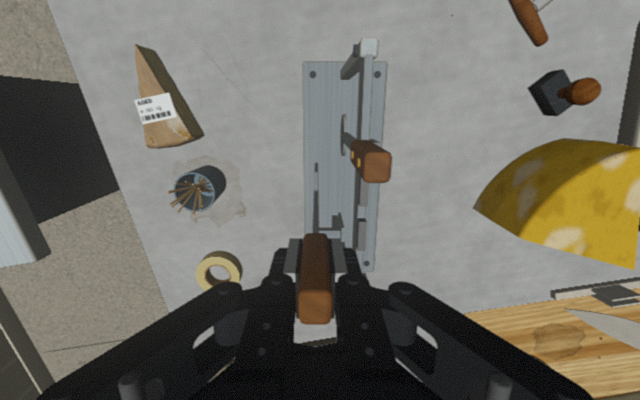

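The hook centre is about 0.5 mm to −y of the TCP, and the notch centre is at y ≈ 13.8, so y is lined up. I'll move over the rail, then go down in steps while watching the force.

move_arm --deltas '[[[0,10,0],0],[[0,20,0],0],[[0,27,0],0],[[0.5,28,0],0],[[8,28,0],0],[[14,28,0],0],[[19,28,0],0],[[19,28,0],0]]'

```text
time: 8.12
tool_pos: [602.0, -99.6, 220.9]
tcp_rot: [71.7, 89.9, -28.6]
ft_force: [-0.6, 0.1, -1.9]
finger_gap: 13.3
```

```bash
python3 - <<'E'
from h import *
s=r.sense();print(rk(s['tool_pos']),s['ft_force'],s['wrist_torque'])
for n in('side','scene'):
    im,d,W=cloud(n); save(im,'d_'+n); np.savez('pics/d_'+n,im=im,d=d,W=W)
a=cv2.imread('pics/d_scene.png')[160:310,320:440]; b=cv2.imread('pics/d_side.png')[150:300,310:430]
cv2.imwrite('pics/d.png',cv2.resize(np.hstack([a,b]),None,fx=3.3,fy=3.3,interpolation=cv2.INTER_CUBIC))
E
```

```text
[ -6.94833788  14.41189781 220.9016068 ] [-0.64710635  0.05388868 -1.92719049] [-0.03488145  0.00215762 -0.02314042]
```

View pics/d.png

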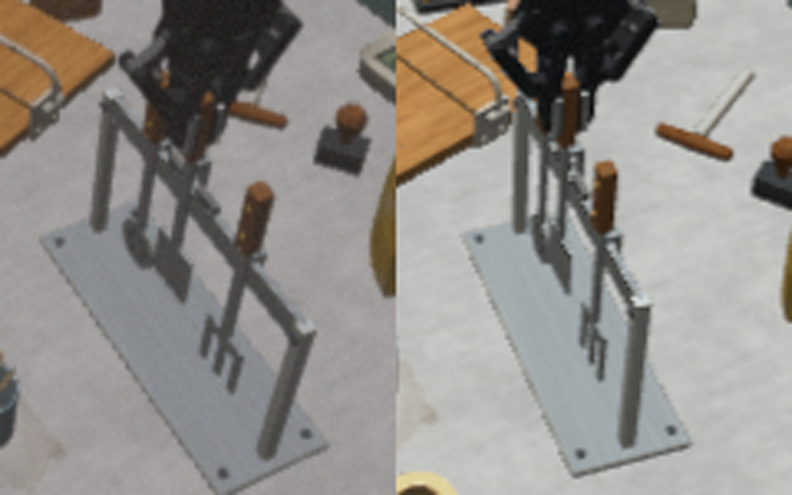

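The spade's blade is in front of the rail, its hook is over the rail by the notch, and it is clear of the skimmer. Only its own weight shows on the force sensor. Lowering slowly.

move_arm --deltas '[[[4,0.3,0],0],[[8,0.3,0],0],[[12,0.3,0],0],[[14,0.3,0],0],[[15.5,0.3,0],0],[[17,0.3,0],0],[[17,0.3,0],0]]'

```text
time: 9.1
tool_pos: [602.8, -99.8, 204.7]
tcp_rot: [76.6, 89.8, -23.8]
ft_force: [0.5, 0.4, -0.7]
finger_gap: 13.3
```

move_arm --deltas '[[[1,0,0],0],[[2,0,0],0],[[2,0,0],0]]'

```text
time: 9.48
tool_pos: [602.8, -99.8, 202.6]
tcp_rot: [76.5, 89.8, -23.8]
ft_force: [-0.5, -0.3, -1.5]
finger_gap: 13.4
```

move_arm --deltas '[[[0.7,0,0],0],[[1.4,0,0],0],[[2,0,0],0],[[2,0,0],0]]'

```text
time: 9.98
tool_pos: [602.7, -99.8, 200.5]
tcp_rot: [76.5, 89.8, -23.8]
ft_force: [-0.2, 0.2, -1.0]
finger_gap: 13.2
```

There's no contact 3 mm below the land level, so the hook is entering the notch.

move_arm --deltas '[[[0.7,0,0],0],[[1.4,0,0],0],[[2,0,0],0],[[2.7,0,0],0],[[2.7,0,0],0]]'

```text
time: 10.6
tool_pos: [602.7, -99.8, 197.7]
tcp_rot: [74.4, 89.8, -25.9]
ft_force: [0.3, -0.3, -1.6]
finger_gap: 13.5
```

move_arm --deltas '[[[0.5,0,0],0],[[1,0,0],0],[[1.5,0,0],0],[[1.5,0,0],0]]'

```text
time: 11.1
tool_pos: [602.7, -99.8, 196.1]
tcp_rot: [74.6, 89.8, -25.7]
ft_force: [0.2, 0.2, -2.1]
finger_gap: 13.1
```

move_arm --deltas '[[[0.4,0,0],0],[[0.8,0,0],0],[[0.8,0,0],0]]'

```text
time: 11.48
tool_pos: [602.7, -99.8, 195.9]
tcp_rot: [76.3, 89.8, -24.0]
ft_force: [-2.7, 0.5, 4.7]
finger_gap: 13.3
```

Contact is at TCP z 195.9, the same height as on the stand rail (195.8), so the hook is fully home. I'll ease off a little and let go.

move_arm --deltas '[[[-0.2,0,0],0],[[-0.2,0,0],0]]' --squeeze 20

```text
time: 11.72
tool_pos: [602.8, -99.8, 195.9]
tcp_rot: [76.5, 89.8, -23.9]
ft_force: [0.2, 0.2, 0.1]
finger_gap: 13.1
```

move_arm --deltas '[[[0,0,0],0],[[0,0,0],0],[[0,0,0],0],[[0,0,0],0],[[0,0,0],0],[[0,0,0],0]]' --jaw 0.2

```text
time: 12.48
tool_pos: [602.8, -99.8, 195.9]
tcp_rot: [76.8, 89.8, -23.5]
ft_force: [0.2, -0.0, -0.6]
finger_gap: 51.2
```

```bash
python3 - <<'E'
from h import *
s=r.sense();print(s['tool_pos'],s['ft_force'],s['finger_gap'])
im,d,W=cloud('wrist'); save(im,'r1')
T=rk(s['tool_pos']); w=rk(W.reshape(-1,3))
q=w[(w[:,2]>238)&(w[:,2]<250)&(abs(w[:,0]+5)<18)&(abs(w[:,1]-14)<16)]
print(len(q),q.min(0),q.max(0),np.percentile(q[:,2],[50,90]))
E
```

```text
[602.80655949 -99.77573548 195.94071971] [ 0.21588004 -0.02811534 -0.61902501] 51.166509767060354
1182 [-22.67635113   5.60975261 238.00108057] [ -8.60932441  21.94841817 243.95339697] [241.1834422  242.20504522]
```

move_arm --deltas '[[[0,0,0],0],[[0,0,0],0],[[0,0,0],0],[[0,0,0],0],[[0,0,0],0],[[0,0,0],0]]'

```text
time: 13.28
tool_pos: [602.8, -99.8, 195.9]
tcp_rot: [76.7, 89.8, -23.6]
ft_force: [-0.5, -0.5, 0.5]
finger_gap: 51.3
```

```bash
python3 - <<'E'
from h import *
im,d,W=cloud('wrist'); save(im,'r2'); np.savez('pics/r2',im=im,d=d,W=W)
w=rk(W.reshape(-1,3))
for yc in (14,60):
  for z0,z1 in((238,250),(178,190),(60,150)):
    q=w[(w[:,2]>z0)&(w[:,2]<z1)&(abs(w[:,0]+5)<20)&(abs(w[:,1]-yc)<14)]
    if len(q): print(yc,z0,len(q),np.percentile(q,[1,50,99],axis=0).round(1).tolist())
E
```

```text
14 238 1188 [[-22.2, 6.4, 238.1], [-15.3, 15.4, 241.2], [-9.0, 21.6, 242.8]]
14 178 296 [[-16.0, 0.2, 178.1], [-1.7, 21.0, 179.1], [2.1, 27.9, 189.7]]
14 60 29 [[-7.4, 9.0, 144.3], [-4.0, 17.9, 147.6], [-3.9, 18.6, 149.9]]
60 238 1697 [[-12.6, 53.6, 238.8], [-6.0, 61.9, 242.2], [1.0, 68.8, 243.8]]
60 178 35 [[-12.3, 66.5, 184.9], [-6.0, 68.8, 187.1], [0.5, 69.1, 189.9]]
60 60 90 [[-7.3, 65.7, 78.4], [-5.6, 66.0, 94.4], [-3.9, 73.8, 148.5]]
```

View pics/r2.png

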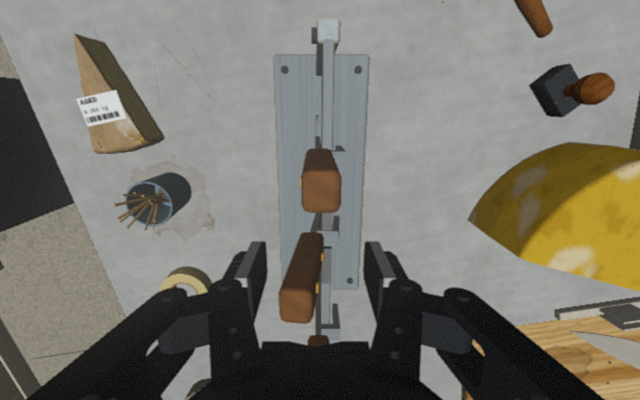

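The picture shows the spade at (300,275) in its notch but leaning about 7° forward compared with the skimmer at (320,180). I left a gap between shank and rail, so it tipped and friction is holding it there. To mend it I'll pinch it upright again, ease the shank back against the rail by feel, and release.

move_arm --deltas '[[[0,0,0],0],[[0,0,0],0],[[0,0,0],0],[[0,0,0],0],[[0,0,0],0],[[0,0,0],0],[[0,0,0],0]]' --jaw -1 --squeeze 30

```text
time: 14.2
tool_pos: [602.8, -99.8, 196.0]
tcp_rot: [76.7, 89.8, -23.6]
ft_force: [0.0, 0.2, 1.5]
finger_gap: 13.7
```

move_arm --deltas '[[[0,0.5,0],0],[[0,0.5,0],0],[[0,0.5,0],0]]'

```text
time: 14.58
tool_pos: [603.2, -99.9, 196.0]
tcp_rot: [76.0, 89.8, -24.4]
ft_force: [-1.5, -0.1, 2.3]
finger_gap: 13.7
```

```bash
python3 -c "
from h import *
s=r.sense(); print(rk(s['tool_pos']),s['ft_force'],s['wrist_torque'],s['finger_gap'])"
```

```text
[ -5.77497421  14.33454474 195.96955449] [-1.50268529 -0.09228289  2.28755579] [ 0.08515811  0.37536123 -0.03344073] 13.720952524904252
```

move_arm --deltas '[[[0,0.5,0],0],[[0,0.5,0],0],[[0,0.5,0],0]]'

```text
time: 14.95
tool_pos: [603.7, -100.0, 196.0]
tcp_rot: [75.0, 89.8, -25.4]
ft_force: [-1.9, -0.6, 1.2]
finger_gap: 13.8
```

move_arm --deltas '[[[0,0.5,0],0],[[0,0.5,0],0],[[0,0.5,0],0]]'

```text
time: 15.32
tool_pos: [604.2, -100.1, 195.9]
tcp_rot: [76.1, 89.8, -24.2]
ft_force: [-1.6, 0.2, 2.0]
finger_gap: 13.6
```

```bash
python3 -c "
from h import *
s=r.sense(); print(rk(s['tool_pos']),s['ft_force'],s['wrist_torque'],s['finger_gap'])"
```

```text
[ -4.72043021  14.33363514 195.94449427] [-1.55142953  0.19806368  1.97896637] [0.02148732 0.33182044 0.00180539] 13.60709373311216
```

move_arm --deltas '[[[0,0.6,0],0],[[0,0.6,0],0],[[0,0.6,0],0]]'

```text
time: 15.7
tool_pos: [604.9, -100.2, 196.0]
tcp_rot: [76.0, 89.8, -24.3]
ft_force: [-1.9, 1.0, 1.3]
finger_gap: 13.9
```

move_arm --deltas '[[[0,0.6,0],0],[[0,0.6,0],0],[[0,0.6,0],0]]'

```text
time: 16.08
tool_pos: [605.0, -100.2, 195.9]
tcp_rot: [68.7, 89.9, -31.6]
ft_force: [-4.3, 1.8, 3.7]
finger_gap: 13.6
```

```bash
python3 -c "
from h import *
s=r.sense(); print(rk(s['tool_pos']),s['ft_force'],s['wrist_torque'],s['finger_gap'])"
```

```text
[ -3.91876699  14.32821035 195.9368095 ] [-4.32968212  1.76655227  3.69138415] [ 0.18359741  0.9924508  -0.03498722] 13.564453724639089
```

The force steps up and the motion stops: the shank is flat against the rail. Releasing.

move_arm --deltas '[[[0,-0.1,0],0],[[0,-0.1,0],0]]' --squeeze 20

```text
time: 16.32
tool_pos: [605.0, -100.2, 196.0]
tcp_rot: [71.1, 89.9, -29.2]
ft_force: [-2.3, 0.3, 2.6]
finger_gap: 13.8
```

move_arm --deltas '[[[0,0,0],0],[[0,0,0],0],[[0,0,0],0],[[0,0,0],0],[[0,0,0],0],[[0,0,0],0],[[0,0,0],0],[[0,0,0],0]]' --jaw 0.2

```text
time: 17.32
tool_pos: [605.0, -100.2, 196.0]
tcp_rot: [70.8, 89.9, -29.6]
ft_force: [1.0, 0.1, -0.1]
finger_gap: 51.5
```

```bash
python3 - <<'E'
from h import *
s=r.sense(); print(rk(s['tool_pos']),s['ft_force'],s['finger_gap'])
im,d,W=cloud('wrist'); save(im,'r3'); np.savez('pics/r3',im=im,d=d,W=W)
w=rk(W.reshape(-1,3))
for yc in (14,60):
  for z0,z1 in((238,250),(185,200),(60,150)):
    q=w[(w[:,2]>z0)&(w[:,2]<z1)&(abs(w[:,0]+5)<20)&(abs(w[:,1]-yc)<14)]
    if len(q): print(yc,z0,len(q),np.percentile(q,[1,50,99],axis=0).round(1).tolist())
E
```

```text
[ -3.97176818  14.35281313 195.9744786 ] [ 1.01463088  0.07798539 -0.14441765] 51.451388775516385
14 238 1276 [[-12.7, 6.1, 238.3], [-6.0, 15.5, 242.1], [0.8, 21.6, 243.6]]
14 185 282 [[-13.0, 15.5, 185.5], [-6.0, 21.0, 193.7], [1.5, 21.8, 199.9]]
14 60 29 [[-7.4, 10.3, 144.5], [-4.6, 18.2, 148.4], [8.3, 18.5, 149.8]]
60 238 1693 [[-12.5, 53.5, 238.8], [-5.8, 62.0, 242.3], [1.1, 68.9, 243.9]]
60 185 104 [[-12.6, 66.3, 185.3], [-5.9, 68.8, 193.4], [0.6, 69.0, 199.9]]
60 60 82 [[-7.6, 65.8, 77.7], [-5.9, 66.0, 101.6], [-3.9, 73.8, 148.8]]
```

Now it is upright, with the same x and height as the skimmer (tops 242.1 and 242.3). Retreating straight up.

move_arm --deltas '[[[-10,0,0],0],[[-30,0,0],0],[[-60,0,0],0],[[-100,0,0],0],[[-130,0,0],0],[[-130,-50,0],0],[[-130,-100,0],0],[[-130,-120,0],0],[[-130,-120,0],0],[[-130,-120,0],0]]'

```text
time: 18.62
tool_pos: [487.4, -78.7, 326.9]
tcp_rot: [77.9, 89.8, -22.5]
ft_force: [0.2, -0.0, 0.1]
finger_gap: 51.4
```

```bash
python3 - <<'E'
from h import *
ims=[]
old={n:np.load(f'pics/{n}.npz') for n in('scene','side')}
for n in('scene','side'):
    im,d,W=cloud(n); save(im,'f_'+n)
    w=rk(W.reshape(-1,3)); o=rk(old[n]['W'].reshape(-1,3))
    for nm,a in(('now',w),('before',o)):
        for yc in(60,13,-60):
            h=a[(abs(a[:,0]+5)<18)&(abs(a[:,1]-yc)<13)&(a[:,2]>190)&(a[:,2]<248)]
            if len(h)>5: t=h[h[:,2]>230]; b=h[h[:,2]<205]; print(n,nm,yc,'top z',np.percentile(h[:,2],97).round(1),'x top/bot',np.median(t[:,0]).round(1),np.median(b[:,0]).round(1),'y',np.median(t[:,1]).round(1),np.median(b[:,1]).round(1))
    ims.append(cv2.imread(f'pics/f_{n}.png')[160:310,320:440] if n=='scene' else cv2.imread(f'pics/f_{n}.png')[150:300,310:430])
cv2.imwrite('pics/f.png',cv2.resize(np.hstack(ims),None,fx=3.3,fy=3.3,interpolation=cv2.INTER_CUBIC))
E
```

```text
scene now 60 top z 241.4 x top/bot -5.7 -7.7 y 55.8 54.1
scene now 13 top z 240.6 x top/bot -5.5 -8.7 y 9.1 5.9
scene now -60 top z 241.7 x top/bot -6.2 -8.8 y -62.8 -65.5
scene before 60 top z 241.3 x top/bot -5.7 -7.7 y 56.1 53.8
scene before -60 top z 241.7 x top/bot -6.1 -8.5 y -61.7 -65.7
side now 60 top z 242.5 x top/bot -6.2 -7.7 y 54.4 53.4
side now 13 top z 242.5 x top/bot -6.3 -7.7 y 8.0 5.5
side now -60 top z 242.2 x top/bot -6.2 -6.5 y -62.8 -66.0
side before 60 top z 242.3 x top/bot -5.6 -8.3 y 54.9 54.1
side before -60 top z 242.0 x top/bot -6.0 -7.4 y -63.4 -66.2
```

View pics/f.png

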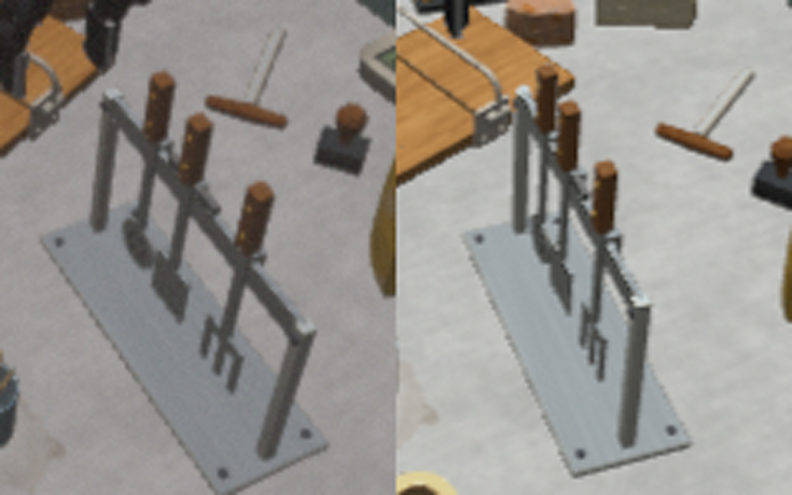

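The spade hangs upright between the skimmer and the fork, blade at the front and level with both. Neither neighbour has moved, and the arm is clear.

```bash
python3 -c "
from bench import r
print(r.hand_in())"
```

```text
the job is handed in; nothing more can be done
None
```

The cheese spade hangs on the long rack between the skimmer and the fork, blade at the front and its hook in the keeper's notch. I handed the job in at about 18.7 s; no verdict was given.

- **Insertion:** I found the notch from the wrist camera's depth, about 14 mm to +y of the rail's middle. The hook went in with no side contact and bottomed at about 5 N. That was at the same gripper height as on the stand rail (195.9 against 195.8 mm).
- **A failed check, mended:** after the first release the spade leaned about 7° forward, because I had left a gap between the shank and the rail. I pinched it again, slid it back until the shank touched the rail at about 4 N, and released it. It then hung upright.
- **Last checks:** the spade's handle top is level with its neighbours' within about 1 mm, in the same plane and upright. The skimmer and fork read within about 1 mm of where they were. The gripper is open and clear of everything.
- **Camera disagreement:** the cameras differed by 2–3 mm on the notch's absolute position. I aimed by wrist-camera readings of hook and notch together, and the rest by feel.
- **Not checked:** I did not re-measure the pot, wedge or tape roll at the end. The arm never went near them.

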